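# Put three mixed-up hand stamps back in their own storage bases

## Task

The three hand stamps have been put away in each other's storage bases, where they dry out: stand each one upright in the base of its own size (large in large, medium in medium, small in small), set down gently, fully home on the floor of its well, and let go of it. Their faces are inked, so park a stamp upright on the yellow note block while its base is still taken, never on the desk, and do not tip any over. Leave the note block and the other desk things where they are.

Things in the scene. Friction and masses are not known exactly. Their poses are not given: they have to be found in the camera images.
- large_stamp: Large hand stamp, 78 mm tall: round grey mount, light wooden handle (thick and barrel-shaped above a thin neck). Flat face 40 mm wide, bevelled out to 54 mm at 10 mm height; mount top at 16.5 mm. Grip the handle from above about 55 mm above the face: a straight round bar 40 mm thick there. Round: yaw is free. Origin: centre of the face (underside); z up the handle.
- medium_stamp: Medium hand stamp, 79 mm tall: round grey mount, light wooden handle (a plain straight barrel). Flat face 31 mm wide, bevelled out to 45 mm at 10 mm height; mount top at 16.5 mm. Grip the handle from above about 55 mm above the face: a straight round bar 27 mm thick there. Round: yaw is free. Origin: centre of the face (underside); z up the handle.
- small_stamp: Small hand stamp, 74 mm tall: round grey mount, light wooden handle (a slim straight shaft). Flat face 22 mm wide, bevelled out to 36 mm at 10 mm height; mount top at 16.5 mm. Grip the handle from above about 55 mm above the face: a straight round bar 18 mm thick there. Round: yaw is free. Origin: centre of the face (underside); z up the handle.
- large_base: Large storage base, fixed: low round black stand, foot 80 mm wide, 18 mm high. Conical well: mouth 57.2 mm, floor 41.8 mm wide at 7 mm above the desk; the large stamp fits with 1 mm play and is centred if it enters under 5 mm off; when home its face is on the floor. Origin: centre of the underside; z up. At the start it holds the small stamp, loose on its floor.
- medium_base: Medium storage base, fixed: low round black stand, foot 68 mm wide, 18 mm high. Conical well: mouth 48.2 mm, floor 32.8 mm wide at 7 mm above the desk; the medium stamp fits with 1 mm play and is centred if it enters under 5 mm off; when home its face is on the floor. Origin: centre of the underside; z up. At the start it holds the large stamp, 5 mm proud.
- small_base: Small storage base, fixed: low round black stand, foot 56 mm wide, 18 mm high. Conical well: mouth 39.2 mm, floor 23.8 mm wide at 7 mm above the desk; the small stamp fits with 1 mm play and is centred if it enters under 5 mm off; when home its face is on the floor. Origin: centre of the underside; z up. At the start it holds the medium stamp, 5 mm proud.
- note_block: The yellow block of sticky notes, 76 x 77 mm, lying loose on the desk with its top bare; the place to park a stamp. A stamp on it stands with its face 24 mm above the desk (the top sheet curls up to 27 mm). Origin: centre of its underside; z up; its sides lie along its x and y.
- red_stapler: Bystander: the red desk stapler, 145 x 36 x 56 mm, to the right of the work. Origin: centre of its underside; x along it.
- roll_of_tape: Bystander: a roll of cream tape lying flat, 104 mm across, 25 mm high, at the far right. Origin: centre of its underside.
Mind the look-alikes: they are no part of the job. What is shaped like the large_stamp but green is not meant.

How it is judged:
On the way:
1. a stamp is parked upright on the note block and let go (((horizontal distance between large_stamp and note_block below 0.035 m and z of large_stamp in the frame of note_block between 0.02 and 0.028 m and angle between large_stamp's own z axis and vertical below 0.08 rad and linear speed of large_stamp below 0.02 m/s and not (contact force between large_stamp and the fingers above 0.1 N)) or (horizontal distance between medium_stamp and note_block below 0.035 m and z of medium_stamp in the frame of note_block between 0.02 and 0.028 m and angle between medium_stamp's own z axis and vertical below 0.08 rad and linear speed of medium_stamp below 0.02 m/s and not (contact force between medium_stamp and the fingers above 0.1 N)) or (horizontal distance between small_stamp and note_block below 0.035 m and z of small_stamp in the frame of note_block between 0.02 and 0.028 m and angle between small_stamp's own z axis and vertical below 0.08 rad and linear speed of small_stamp below 0.02 m/s and not (contact force between small_stamp and the fingers above 0.1 N)))), for 0.2 s.
At the end, for the whole second after the job is handed in: Each stamp stands in the base of its own size: within 4 mm of the base's centre, its face on the well's floor (no more than 2.5 mm above it), upright within 0.08 rad, at rest and released (horizontal distance between large_stamp and large_base below 0.004 m and z of large_stamp in the frame of large_base below 0.0095 m and angle between each of large_stamp, medium_stamp, small_stamp's own z axis and vertical below 0.08 rad and linear speed of each of large_stamp, medium_stamp, small_stamp below 0.02 m/s and angular speed of each of large_stamp, medium_stamp, small_stamp below 0.3 rad/s and horizontal distance between medium_stamp and medium_base below 0.004 m and z of medium_stamp in the frame of medium_base below 0.0095 m and horizontal distance between small_stamp and small_base below 0.004 m and z of small_stamp in the frame of small_base below 0.0095 m); the robot touches nothing.
It fails at once if a stamp's inked face is put on the desk (height (world z) of any of large_stamp, medium_stamp, small_stamp below 0.004 m).
It fails at once if a stamp is tipped over (angle between any of large_stamp, medium_stamp, small_stamp's own z axis and vertical above 0.7 rad).
It fails at once if the note block is pushed away (distance of note_block from where it was at the start of the episode above 0.03 m).
It fails at once if another desk thing is pushed away (distance of any of red_stapler, roll_of_tape from where it was at the start of the episode above 0.03 m).
It fails at once if a stamp is banged or dropped into its base or onto the notes (contact force between large_stamp and large_base above 50 N or contact force between any of large_stamp, medium_stamp, small_stamp and note_block above 50 N or contact force between medium_stamp and medium_base above 50 N or contact force between small_stamp and small_base above 50 N).
It also fails if it takes over 104 s, if anything falls off the work surface, if the arm or the gripper's body presses on something with over 40 N, if the wrist force passes 120 N, or if a joint passes its speed limit or range.

## Robot

A 6-joint arm with a two-finger parallel gripper is mounted at the origin on the work surface; the furniture and walls round the work are solid. World frame = base frame: x ahead of the robot, y to its left, z up, the work surface at z = 0. Lengths are in m, angles in rad, forces in N, time in s.
With the tool pointing down it reaches from about 0.35 to 0.775 m from the base axis. Payload 5.5 kg.
Tool frame: the origin (TCP) lies between the finger pads; the fingertips stand 19 mm ahead of it and the grasp point (between the pads) is the TCP; z points along the fingers, y is the line along which they close (so a half turn about z gives the same grasp; the last joint's range is limited). The gripper opens to 85 mm and grips with 20 to 120 N. Pads are 22 mm wide; open, the fingers measure 114 mm over their backs; the gripper's body (76 mm by 85 mm) begins 54 mm behind the grasp point. The pads swing forward as they close: fully open they stand 13 mm farther back than shut.
Start: joints at [0.989, 0.313, 0.046, 1.304, 0, 1.431], TCP at [0.246, 0.52, 0.25] pointing down, gripper open.
Joint ranges: [-2.76, 2.76], [-0.86, 1.69], [-1.03, 1.26], [-2.2, 2.34], [-1.47, 1.5], [-3.14, 3.14]. Speed limits (rad/s): [2.57, 2.57, 3.14, 3.14, 3.14, 3.14].

## Interface

Orientations are given as a unit quaternion [w, x, y, z].
In Python, from workcell import env gives the robot as it stands.
- The arm moves only by the tool carry_out, never from a script. Its argument "increments" is a list that holds one entry, the list of rows, each a list of 6 numbers: the shift along the tool's x, y, z each as a share of 50 cm, from -1 to 1, then the turn, a rotation vector about the tool's x, y, z each as a share of 2 pi rad, from -1 to 1. In form: [[[x, y, z, ax, ay, az], ...]]. A call has 1 to 5 rows; each row is the pose to reach, as a shift and turn from the pose commanded when the call began, along the tool's axes at that moment, turning the shorter way round; what a row does not reach only later rows make up. A row lasts 1/8 s, in which the tool goes at most 62.5 mm and 10.7 degrees, less where a joint would pass 70% of its speed; a pose out of reach is approached as far as the arm can. A call with a number of a shift or a turn outside -1 to 1 is refused whole. A call with a gripper value outside its range is refused whole. "jaw" is the closure, from 0 (fully open) to 1 (shut), set as the call begins (left out, the last holds). The fingers move at their own pace and stop on an object; "squeeze" is the grip in N (left out, the last holds). Time passes only in rows, so rows that repeat a pose let the fingers close. It gives the time, the measured TCP pose, the force, the opening and the grip force at its end, in the units of the state.
- env.get_state(): the state, without advancing time (a new reading comes with each control period).
- env.read_camera(name): name is "scene" or "top"; returns a dict with "frame" (400x640x3 uint8, blue, green, red), "z_map" (400x640 float32, m along the optical axis (not along the pixel's ray), 0 where there is no reading), "intrinsics" (3x3 intrinsics, pixels), "R" (3x3) and "t" (3): a world point X has camera coordinates R X + t. Camera axes: x right, y down, z forward; pixel columns grow to the right and rows downward; lengths in m; the calibration is good to about 2 mm. A picture is of the moment at which its call begins.
- env.hand_in(): hands the job in; it is judged then, once.
Trained networks look in the newest picture that a camera, given by its name, has taken for a name from the list of things; names that differ only in an ending like _2 or _b are one class to them, and where a whole thing is asked for, a point or a joint stands for the part that bears it (a point fixed in the world has none). Each returns a list of dicts, best first, with "score" (0 to 1); they miss things now and then, are a little off and sometimes report something else, mostly with a low value. They report only what shows in the picture. A call takes as long as a camera call. They do not tell look-alikes from the thing itself.
- env.find_in(camera, name): "position" ([x, y, z] in m, in world coordinates, good to about 4 mm: the middle of the surface that is visible of it).
The state is a dict: "clock": time; "joint_pos": joint angles; "qvel": joint speeds; "tau": joint torques, N m; "tcp_pos": TCP position; "orientation": TCP orientation; "wrist_force": force on the tool from outside, world axes, zero at the start; "ft_torque": the same for the moment, N m; "finger_gap": finger opening in m; "grip_force": force on a finger pad.
Only numpy, scipy, OpenCV 4.12 (cv2) and the standard library are available. Lean on these libraries where they do the work, as an engineer would, in place of code of your own. Each camera call takes 0.05 s, during which the arm holds its last target. There are 200 camera calls.

## Working session

There is one attempt and no reset: what is moved stays moved. The work goes in short steps, Python scripts to look and compute and a tool call to move; the robot and the scene stay as the last step left them, time stands still between calls to the robot, and variables do not carry over. Pictures are saved under pics/ and viewed, at most 14 in all, crops included, and the job is handed in when it is done.

Besides the shell and the picture viewer there is one more tool, called after ">>>" as name(argument=value, ...), one argument or row to a line, values as JSON. carry_out: Moves the arm, as the interface text tells. Its arguments: {"type":"object","properties":{"increments":{"type":"array","items":{"type":"array","items":{"type":"array","items":{"type":"number","minimum":-1,"maximum":1}}}},"jaw":{"type":"number"},"squeeze":{"type":"number"}},"required":["increments"]}

```bash
mkdir -p pics; cat > h.py <<'E'
from workcell import env
import numpy as np, cv2
E
python3 - <<'E'
from h import *
s=env.get_state()
for k in ['clock','tcp_pos','orientation','finger_gap']: print(k,s[k])
for c in ['top','scene']:
    r=env.read_camera(c); cv2.imwrite(f'pics/{c}0.png',r['frame']); np.savez(f'{c}0.npz',**r)
    print(c,r['R'].round(3).tolist(),r['t'])
    for n in ['large_stamp','medium_stamp','small_stamp','large_base','medium_base','small_base','note_block','red_stapler','roll_of_tape']:
        print(n,[(np.round(d['position'],3).tolist(),round(d['score'],2)) for d in env.find_in(c,n)])
E
```

```text
clock 0.0
tcp_pos [0.24560534 0.51938887 0.24939148]
orientation [-3.17954542e-04  2.19117666e-01  9.75698016e-01 -8.54073567e-04]
finger_gap 0.08532896090281826
top [[-0.027, -1.0, -0.01], [-0.991, 0.028, -0.129], [0.13, 0.007, -0.992]] [-0.12044468  0.55826087  0.87685862]
large_stamp [([0.586, 0.146, 0.06], 0.88), ([0.657, 0.069, 0.073], 0.77), ([0.478, 0.156, 0.069], 0.7)]
medium_stamp []
small_stamp [([0.574, -0.105, 0.024], 0.71), ([0.42, -0.247, 0.046], 0.49)]
large_base [([0.581, -0.092, 0.008], 0.69)]
medium_base [([0.645, 0.061, 0.006], 0.57)]
small_base []
note_block [([0.476, -0.119, 0.023], 0.85)]
red_stapler [([0.421, -0.248, 0.047], 0.56)]
roll_of_tape [([0.458, -0.402, 0.022], 0.65), ([0.485, 0.041, 0.009], 0.42), ([0.645, 0.057, 0.006], 0.19)]
scene [[-0.902, -0.433, -0.003], [-0.308, 0.647, -0.697], [0.304, -0.628, -0.717]] [0.4383637  0.27991748 0.64479591]
large_stamp [([0.575, 0.158, 0.05], 0.83), ([0.468, 0.173, 0.061], 0.76), ([0.653, 0.084, 0.059], 0.72)]
medium_stamp []
small_stamp [([0.58, -0.096, 0.038], 0.75)]
large_base [([0.57, -0.086, 0.015], 0.63)]
medium_base [([0.646, 0.097, 0.005], 0.56)]
small_base [([0.478, 0.078, 0.008], 0.75)]
note_block [([0.47, -0.111, 0.029], 0.67)]
red_stapler [([0.42, -0.231, 0.036], 0.72), ([0.471, -0.11, 0.028], 0.48)]
roll_of_tape [([0.464, -0.385, 0.026], 0.75)]
```

View pics/top0.png

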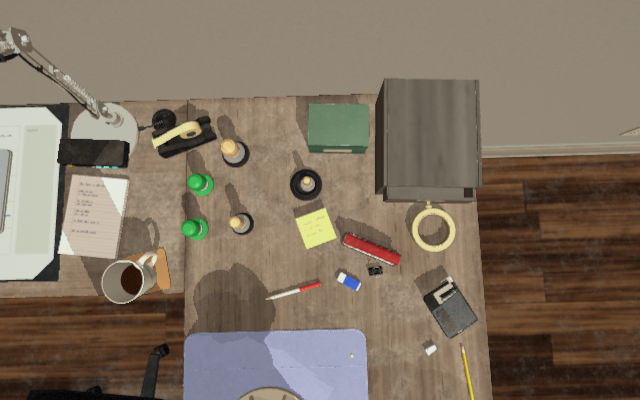

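View pics/scene0.png

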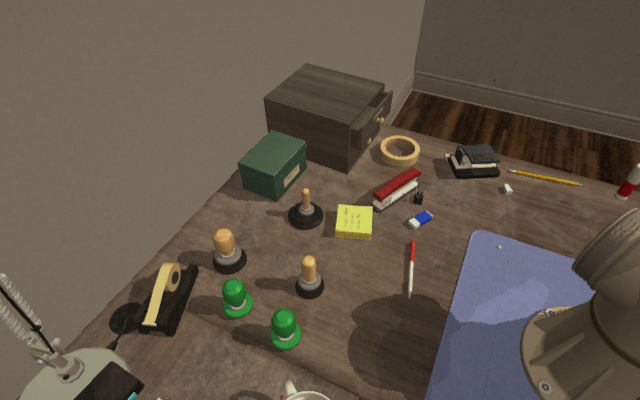

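The top view shows the large stamp at (235,150), medium at (240,223), small at (306,184) and the note block at (315,228). The green look-alikes are at (200,184) and (195,229). Next I fit the handle tops and foot circles.

```bash
cat >> h.py <<'E'
from scipy.optimize import least_squares
def cloud(r):
    z=r['z_map']; K=r['intrinsics']; v,u=np.mgrid[:z.shape[0],:z.shape[1]]
    P=np.stack([(u-K[0,2])/K[0,0]*z,(v-K[1,2])/K[1,1]*z,z],-1)
    X=(P-r['t'])@r['R']; X[z<=0]=np.nan
    return X,r['frame'].astype(int)
def near(X,c,rad,z0,z1):
    with np.errstate(invalid='ignore'):
        return (np.hypot(X[...,0]-c[0],X[...,1]-c[1])<rad)&(X[...,2]>z0)&(X[...,2]<z1)
def circ(p,R):  # robust known-radius circle through surface points
    return least_squares(lambda c:np.hypot(p[:,0]-c[0],p[:,1]-c[1])-R,p.mean(0)[:2],loss='soft_l1',f_scale=.002).x
def minc(p): 
    (c,r)=cv2.minEnclosingCircle((p[:,:2]*1000).astype(np.float32)); return np.round(c,1),round(r,1)
E
python3 - <<'E'
from h import *
S={'large':((.653,.072),.020,.04),'medium':((.478,.055),.0135,.034),'small':((.575,-.1),.009,.028)}
for c in ['top','scene']:
    X,f=cloud(np.load(c+'0.npz'))
    print(c)
    for n,(g,R,B) in S.items():
        p=X[near(X,g,.035,.03,.12)]
        zt=np.nanpercentile(p[:,2],98)
        t=p[p[:,2]>zt-.006]
        h=p[(p[:,2]<zt-.012)&(p[:,2]>zt-.035)]
        print(n,len(p),'ztop',zt.round(4),'topmean',t.mean(0).round(4),len(t),'top enclosing',minc(t),'side',circ(h,R).round(4) if len(h)>5 else len(h))
        b=X[near(X,g,.06,.014,.022)&(f.max(-1)<70)]
        print('   base',len(b),b.mean(0).round(4),minc(b))
    y=near(X,(.476,-.119),.08,.012,.035)&(f[...,0]<f[...,1]-50)&(f[...,2]>120)
    p=X[y]; print('note',minc(p),cv2.minAreaRect((p[:,:2]*1000).astype(np.float32)),np.percentile(p[:,2],[5,50,95]).round(4))
E
```

```text
top
large 292 ztop 0.0906 topmean [0.6631 0.0766 0.0876] 139 top enclosing (array([663.5,  76.7]), 17.2) side [0.6643 0.0777]
   base 29 [0.6493 0.0601 0.0164] (array([657.3,  70.8]), 25.3)
medium 169 ztop 0.0919 topmean [0.489  0.0601 0.089 ] 79 top enclosing (array([488.6,  60. ]), 11.8) side [0.4892 0.061 ]
   base 20 [0.4824 0.0446 0.0164] (array([486.3,  54.8]), 22.0)
small 67 ztop 0.0809 topmean [ 0.5803 -0.102   0.0787] 40 top enclosing (array([ 580.6, -102.3]), 8.1) side [ 0.5809 -0.1019]
   base 173 [ 0.5801 -0.0979  0.0166] (array([580.5, -97.2]), 32.2)
note (array([ 472.3, -120.1]), 52.3) ((472.1890869140625, -119.48238372802734), (76.47657012939453, 76.46124267578125), 19.173486709594727) [0.0212 0.0238 0.0265]
scene
large 520 ztop 0.0905 topmean [0.6624 0.0767 0.0879] 175 top enclosing (array([663.6,  76.2]), 17.1) side [0.6654 0.0745]
   base 87 [0.6509 0.089  0.0166] (array([663.1,  76.7]), 27.7)
medium 379 ztop 0.0914 topmean [0.489  0.061  0.0889] 117 top enclosing (array([489.9,  60. ]), 12.2) side [0.4903 0.0585]
   base 69 [0.482  0.0731 0.017 ] (array([487.8,  61.9]), 22.8)
small 151 ztop 0.0814 topmean [ 0.5801 -0.1014  0.0788] 38 top enclosing (array([ 580.3, -103.5]), 8.7) side [ 0.5814 -0.1044]
   base 175 [ 0.5787 -0.0935  0.0169] (array([580.9, -98. ]), 32.2)
note (array([ 471.6, -119.7]), 53.1) ((472.41864013671875, -120.38713836669922), (76.43849182128906, 79.26690673828125), 19.191129684448242) [0.0177 0.0242 0.0263]
```

```bash
cat >> h.py <<'E'
from scipy.spatial.transform import Rotation as Ro
def mv(*p,yaw=0.):
    """shares from the measured pose to TCP p, tool down, tool y at angle yaw from world x"""
    s=env.get_state(); q=s['orientation']; R=Ro.from_quat([q[1],q[2],q[3],q[0]])
    c,n=np.cos(yaw),np.sin(yaw)
    T=Ro.from_matrix(np.array([[-n,c,0],[c,n,0],[0,0,-1]]).T)
    d=R.inv().apply(np.array(p)-s['tcp_pos'])/.5; w=(R.inv()*T).as_rotvec()/(2*np.pi)
    print(np.round(np.r_[d,w],4).tolist())
E
python3 - <<'E'
from h import *
mv(.4895,.0603,.2)
X,f=cloud(np.load('top0.npz'))
b=near(X,(.70,-.17),.09,.03,.3); print(np.nanpercentile(X[b],[1,99],axis=0).round(3))
E
```

```text
[-0.8334, -0.6225, 0.1006, 0.0, -0.0, 0.1797]
[[ 0.656 -0.247  0.035]
 [ 0.757 -0.11   0.088]]
```

>>> carry_out(
  increments=[
    [[-0.834,-0.621,0.1,0,0,0.18],[-0.834,-0.621,0.1,0,0,0.18],[-0.834,-0.621,0.1,0,0,0.18],[-0.834,-0.621,0.1,0,0,0.18],[-0.834,-0.621,0.1,0,0,0.18]],
  ],
  jaw=0,
)

```text
clock: 1.62
tcp_pos: [0.3928, 0.2435, 0.2205]
orientation: [0.0, 0.639, 0.77, 0.001]
wrist_force: [1.1, 0.1, 0.5]
finger_gap: 0.0852
grip_force: 0.0
```

```bash
python3 -c "
from h import *
print(env.get_state()['tcp_pos'],env.get_state()['orientation']);mv(.4895,.0603,.2)"
```

```text
[0.39276182 0.24352403 0.22053845] [2.86115711e-04 6.38518051e-01 7.69606576e-01 5.78535030e-04]
[-0.3959, 0.1225, 0.0411, 0.0002, -0.0001, 0.0295]
```

>>> carry_out(
  increments=[
    [[-0.396,0.122,0.04,0,0,0.03],[-0.396,0.122,0.04,0,0,0.03],[-0.396,0.122,0.04,0,0,0.03],[-0.396,0.122,0.04,0,0,0.03],[-0.396,0.122,0.04,0,0,0.03]],
  ],
)

```text
clock: 2.25
tcp_pos: [0.4898, 0.0615, 0.2001]
orientation: [-0.0, 0.707, 0.707, -0.0]
wrist_force: [-0.1, -0.1, -0.6]
finger_gap: 0.0854
grip_force: 0.0
```

```bash
python3 -c "
from h import *
mv(.4895,.0603,.067)"
```

```text
[-0.0025, -0.0005, 0.2662, -0.0001, -0.0001, 0.0001]
```

>>> carry_out(
  increments=[
    [[-0.0025,-0.0005,0.07,0,0,0],[-0.0025,-0.0005,0.14,0,0,0],[-0.0025,-0.0005,0.2,0,0,0],[-0.0025,-0.0005,0.266,0,0,0],[-0.0025,-0.0005,0.266,0,0,0]],
  ],
)

```text
clock: 2.88
tcp_pos: [0.4863, 0.0629, 0.0656]
orientation: [-0.002, 0.705, 0.709, -0.002]
wrist_force: [-0.7, -0.2, -0.8]
finger_gap: 0.0854
grip_force: 0.0
```

>>> carry_out(
  increments=[
    [[0,0,0,0,0,0],[0,0,0,0,0,0],[0,0,0,0,0,0],[0,0,0,0,0,0],[0,0,0,0,0,0]],
  ],
  jaw=1,
  squeeze=30,
)

```text
clock: 3.5
tcp_pos: [0.4901, 0.0611, 0.0682]
orientation: [0.001, 0.706, 0.708, 0.001]
wrist_force: [-0.8, 0.8, 5.3]
finger_gap: 0.0262
grip_force: 31.1
```

>>> carry_out(
  increments=[
    [[0,0,-0.03,0,0,0],[0,0,-0.08,0,0,0],[0,0,-0.15,0,0,0],[0,0,-0.18,0,0,0],[0,0,-0.18,0,0,0]],
  ],
)

```text
clock: 4.12
tcp_pos: [0.49, 0.0611, 0.1583]
orientation: [0.001, 0.706, 0.708, 0.001]
wrist_force: [0.3, 0.1, -1.3]
finger_gap: 0.0263
grip_force: 30.6
```

```bash
python3 -c "
from h import *
mv(.472,-.120,.14)
X,f=cloud(env.read_camera('scene'));p=X[near(X,(.4895,.06),.04,.01,.05)];print(len(p),np.percentile(p[:,2],98))
X,f=cloud(env.read_camera('top'));b=X[near(X,(.4895,.06),.06,.014,.022)&(f.max(-1)<70)];print(len(b),minc(b))"
```

```text
[-0.3621, -0.0372, 0.0366, 0.0004, 0.0, 0.0005]
326 0.018931960468317674
78 (array([488.,  59.]), 22.6)
```

>>> carry_out(
  increments=[
    [[-0.09,-0.01,0.01,0,0,0],[-0.19,-0.02,0.02,0,0,0],[-0.29,-0.03,0.03,0,0,0],[-0.362,-0.037,0.04,0,0,0],[-0.362,-0.037,0.04,0,0,0]],
  ],
)

```text
clock: 4.85
tcp_pos: [0.4701, -0.1216, 0.1355]
orientation: [-0.001, 0.708, 0.707, -0.001]
wrist_force: [0.2, -0.2, -1.7]
finger_gap: 0.0258
grip_force: 30.5
```

>>> carry_out(
  increments=[
    [[0,0,0.03,0,0,0],[0,0,0.06,0,0,0],[0,0,0.085,0,0,0],[0,0,0.1,0,0,0],[0,0,0.1,0,0,0]],
  ],
)

```text
clock: 5.48
tcp_pos: [0.471, -0.1193, 0.0867]
orientation: [-0.001, 0.706, 0.708, -0.0]
wrist_force: [-0.1, 0.4, -0.2]
finger_gap: 0.026
grip_force: 30.6
```

>>> carry_out(
  increments=[
    [[0,0,0.003,0,0,0],[0,0,0.006,0,0,0],[0,0,0.008,0,0,0],[0,0,0.008,0,0,0]],
  ],
)

```text
clock: 5.98
tcp_pos: [0.4714, -0.1199, 0.0835]
orientation: [0.0, 0.706, 0.708, 0.0]
wrist_force: [0.4, 0.3, -0.9]
finger_gap: 0.0264
grip_force: 30.6
```

>>> carry_out(
  increments=[
    [[0,0,0.002,0,0,0],[0,0,0.004,0,0,0],[0,0,0.005,0,0,0],[0,0,0.005,0,0,0],[0,0,0.005,0,0,0]],
  ],
)

```text
clock: 6.6
tcp_pos: [0.4714, -0.1198, 0.0809]
orientation: [-0.0, 0.706, 0.708, 0.0]
wrist_force: [0.4, -0.1, -1.2]
finger_gap: 0.0258
grip_force: 30.6
```

>>> carry_out(
  increments=[
    [[0,0,0.001,0,0,0],[0,0,0.002,0,0,0],[0,0,0.003,0,0,0],[0,0,0.003,0,0,0],[0,0,0.003,0,0,0]],
  ],
)

```text
clock: 7.22
tcp_pos: [0.4715, -0.1199, 0.0807]
orientation: [0.0, 0.706, 0.708, 0.0]
wrist_force: [-3.5, 1.3, 11.1]
finger_gap: 0.026
grip_force: 31.8
```

>>> carry_out(
  increments=[
    [[0,0,-0.002,0,0,0],[0,0,-0.002,0,0,0]],
  ],
)

```text
clock: 7.48
tcp_pos: [0.4716, -0.1199, 0.0807]
orientation: [0.0, 0.706, 0.708, 0.0]
wrist_force: [-1.2, 0.3, 4.6]
finger_gap: 0.0258
grip_force: 31.0
```

>>> carry_out(
  increments=[
    [[0,0,0,0,0,0],[0,0,0,0,0,0],[0,0,0,0,0,0],[0,0,0,0,0,0],[0,0,0,0,0,0]],
  ],
  jaw=0,
)

```text
clock: 8.1
tcp_pos: [0.4713, -0.1198, 0.0803]
orientation: [-0.0, 0.706, 0.708, 0.0]
wrist_force: [0.1, 0.0, 1.2]
finger_gap: 0.0854
grip_force: 0.0
```

>>> carry_out(
  increments=[
    [[0,0,-0.04,0,0,0],[0,0,-0.12,0,0,0],[0,0,-0.2,0,0,0],[0,0,-0.28,0,0,0],[0,0,-0.28,0,0,0]],
  ],
)

```text
clock: 8.72
tcp_pos: [0.4733, -0.1207, 0.2237]
orientation: [0.003, 0.706, 0.708, 0.001]
wrist_force: [-0.2, -0.5, -0.2]
finger_gap: 0.0852
grip_force: 0.0
```

```bash
cat >> h.py <<'E'
def handle(g,R):
    for c in ['top','scene']:
        X,f=cloud(env.read_camera(c)); p=X[near(X,g,.035,.03,.125)]; zt=np.nanpercentile(p[:,2],98)
        t=p[p[:,2]>zt-.006];h=p[(p[:,2]<zt-.012)&(p[:,2]>zt-.035)]
        print(c,zt.round(4),minc(t),circ(h,R).round(4))
E
python3 -c "
from h import *
mv(.5805,-.1025,.22)
handle((.4715,-.12),.0135)"
```

```text
[0.0357, 0.2145, 0.0086, 0.001, 0.0004, 0.0005]
  return np.nanmean(a, axis, out=out, keepdims=keepdims)
h.py:13: RuntimeWarning: Mean of empty slice.
  return least_squares(lambda c:np.hypot(p[:,0]-c[0],p[:,1]-c[1])-R,p.mean(0)[:2],loss='soft_l1',f_scale=.002).x
  ret = um.true_divide(
Traceback (most recent call last):
  File "h.py", line 28, in handle
    print(c,zt.round(4),minc(t),circ(h,R).round(4))
                                ~~~~^^^^^
  File "h.py", line 13, in circ
    return least_squares(lambda c:np.hypot(p[:,0]-c[0],p[:,1]-c[1])-R,p.mean(0)[:2],loss='soft_l1',f_scale=.002).x
           ~~~~~~~~~~~~~^^^^^^^^^^^^^^^^^^^^^^^^^^^^^^^^^^^^^^^^^^^^^^^^^^^^^^^^^^^^^^^^^^^^^^^^^^^^^^^^^^^^^^^^
ValueError: Initial guess is outside of provided bounds
```

>>> carry_out(
  increments=[
    [[0.018,0.1,0.0086,0,0,0],[0.0357,0.2145,0.0086,0,0,0],[0.0357,0.2145,0.0086,0,0,0],[0.0357,0.2145,0.0086,0,0,0],[0.0357,0.2145,0.0086,0,0,0]],
  ],
)

```text
clock: 9.4
tcp_pos: [0.5772, -0.1017, 0.2157]
orientation: [-0.001, 0.706, 0.708, -0.0]
wrist_force: [-0.2, -0.4, 0.1]
finger_gap: 0.0854
grip_force: 0.0
```

```bash
python3 -c "
from h import *
mv(.5805,-.1025,.062)
r=env.read_camera('scene');X,f=cloud(r);p=X[near(X,(.4715,-.12),.035,.035,.115)];print(len(p),np.percentile(p[:,2],98),minc(p[p[:,2]>.095]))
cv2.imwrite('pics/s1.png',r['frame'])"
```

```text
[-0.0018, 0.0069, 0.3074, -0.0002, -0.0001, 0.0004]
478 0.10343407434063102 (array([ 470.6, -120.7]), 12.6)
```

View pics/s1.png

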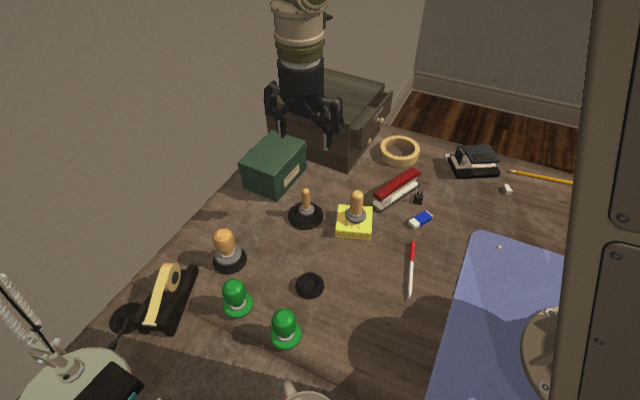

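The medium stamp stands upright on the notes (356,207) and the small base is empty (310,285). Now I'll go down on the small stamp.

>>> carry_out(
  increments=[
    [[0,0,0.08,0,0,0],[0,0,0.16,0,0,0],[0,0,0.2,0,0,0],[0,0,0.2,0,0,0],[0,0,0.2,0,0,0]],
  ],
)

```text
clock: 10.07
tcp_pos: [0.5789, -0.1021, 0.1175]
orientation: [0.001, 0.706, 0.708, 0.001]
wrist_force: [0.8, -0.7, 0.7]
finger_gap: 0.0855
grip_force: 0.0
```

```bash
python3 -c "
from h import *
mv(.5805,-.1025,.062)"
```

```text
[-0.0008, 0.0029, 0.1111, 0.0003, 0.0001, 0.0004]
```

>>> carry_out(
  increments=[
    [[0,0.002,0.06,0,0,0],[0,0.002,0.11,0,0,0],[0,0.002,0.11,0,0,0],[0,0.002,0.11,0,0,0]],
  ],
)

```text
clock: 10.58
tcp_pos: [0.5806, -0.102, 0.0629]
orientation: [0.001, 0.706, 0.708, 0.001]
wrist_force: [-1.0, -0.0, -0.1]
finger_gap: 0.0853
grip_force: 0.0
```

>>> carry_out(
  increments=[
    [[0,0,0,0,0,0],[0,0,0,0,0,0],[0,0,0,0,0,0],[0,0,0,0,0,0],[0,0,0,0,0,0]],
  ],
  jaw=1,
  squeeze=30,
)

```text
clock: 11.2
tcp_pos: [0.5796, -0.1017, 0.0612]
orientation: [0.0, 0.706, 0.708, 0.0]
wrist_force: [0.7, -0.2, 1.3]
finger_gap: 0.0171
grip_force: 31.0
```

>>> carry_out(
  increments=[
    [[0,0,-0.03,0,0,0],[0,0,-0.1,0,0,0],[0,0,-0.18,0,0,0],[0,0,-0.24,0,0,0],[0,0,-0.24,0,0,0]],
  ],
)

```text
clock: 11.82
tcp_pos: [0.5814, -0.1022, 0.1848]
orientation: [0.003, 0.706, 0.708, 0.001]
wrist_force: [0.2, -0.2, -0.5]
finger_gap: 0.017
grip_force: 30.9
```

```bash
cat >> h.py <<'E'
def base(g,Rm,cams=('top','scene')):
    """base centre from dark points of the rim, upper flat"""
    for c in cams:
        X,f=cloud(env.read_camera(c)); m=near(X,g,.06,.0155,.022)&(f.max(-1)<80); b=X[m]
        print(c,len(b),b.mean(0).round(4),minc(b),circ(b,Rm).round(4))
E
python3 -c "
from h import *
mv(.489,.060,.18)
base((.489,.06),.0215); base((.58,-.098),.0305,('scene',))"
```

```text
[0.3251, -0.1838, 0.0079, 0.001, 0.0003, 0.0005]h.py:33: RuntimeWarning: Mean of empty slice.
  print(c,len(b),b.mean(0).round(4),minc(b),circ(b,Rm).round(4))
  ret = um.true_divide(
h.py:13: RuntimeWarning: Mean of empty slice.
  return least_squares(lambda c:np.hypot(p[:,0]-c[0],p[:,1]-c[1])-R,p.mean(0)[:2],loss='soft_l1',f_scale=.002).x
Traceback (most recent call last):
  File "h.py", line 33, in base
    print(c,len(b),b.mean(0).round(4),minc(b),circ(b,Rm).round(4))
                                              ~~~~^^^^^^
  File "h.py", line 13, in circ
    return least_squares(lambda c:np.hypot(p[:,0]-c[0],p[:,1]-c[1])-R,p.mean(0)[:2],loss='soft_l1',f_scale=.002).x
           ~~~~~~~~~~~~~^^^^^^^^^^^^^^^^^^^^^^^^^^^^^^^^^^^^^^^^^^^^^^^^^^^^^^^^^^^^^^^^^^^^^^^^^^^^^^^^^^^^^^^^
ValueError: Initial guess is outside of provided bounds
```

```bash
python3 -c "
from h import *
base((.489,.06),.0215,('scene',)); base((.58,-.098),.0305,('scene',))"
```

```text
scene 150 [0.4897 0.0601 0.0173] (array([489.5,  59.9]), 22.7) [0.4894 0.0599]
scene 138 [ 0.579  -0.0968  0.0173] (array([580.7, -97.3]), 32.0) [ 0.581  -0.0978]
```

>>> carry_out(
  increments=[
    [[0.1,-0.055,0.008,0,0,0],[0.2,-0.11,0.008,0,0,0],[0.29,-0.165,0.008,0,0,0],[0.325,-0.184,0.008,0,0,0],[0.325,-0.184,0.008,0,0,0]],
  ],
)

```text
clock: 12.6
tcp_pos: [0.4861, 0.0614, 0.1763]
orientation: [-0.0, 0.705, 0.709, -0.001]
wrist_force: [1.2, -0.3, -1.9]
finger_gap: 0.0175
grip_force: 30.8
```

>>> carry_out(
  increments=[
    [[0,0,0.08,0,0,0],[0,0,0.14,0,0,0],[0,0,0.16,0,0,0],[0,0,0.16,0,0,0],[0,0,0.16,0,0,0]],
  ],
)

```text
clock: 13.22
tcp_pos: [0.4883, 0.0601, 0.0981]
orientation: [0.001, 0.706, 0.708, 0.001]
wrist_force: [0.1, 0.4, -0.1]
finger_gap: 0.0173
grip_force: 30.8
```

```bash
python3 -c "
from h import *
mv(.489,.060,.085)"
```

```text
[-0.0002, 0.0014, 0.0262, 0.0003, 0.0, 0.0004]
```

>>> carry_out(
  increments=[
    [[0,0.0014,0.02,0,0,0],[0,0.0014,0.04,0,0,0],[0,0.0014,0.056,0,0,0],[0,0.0014,0.062,0,0,0],[0,0.0014,0.062,0,0,0]],
  ],
)

```text
clock: 13.85
tcp_pos: [0.4875, 0.0606, 0.0657]
orientation: [-0.0, 0.706, 0.708, -0.0]
wrist_force: [-0.5, -0.5, -0.4]
finger_gap: 0.0168
grip_force: 30.8
```

>>> carry_out(
  increments=[
    [[0,0,0.002,0,0,0],[0,0,0.004,0,0,0],[0,0,0.006,0,0,0],[0,0,0.008,0,0,0],[0,0,0.008,0,0,0]],
  ],
)

```text
clock: 14.48
tcp_pos: [0.4881, 0.0605, 0.0622]
orientation: [0.0, 0.706, 0.708, 0.0]
wrist_force: [1.3, 0.4, -0.8]
finger_gap: 0.0173
grip_force: 30.8
```

>>> carry_out(
  increments=[
    [[0,0,0.001,0,0,0],[0,0,0.002,0,0,0],[0,0,0.002,0,0,0],[0,0,0.002,0,0,0]],
  ],
)

```text
clock: 14.98
tcp_pos: [0.4884, 0.0606, 0.0614]
orientation: [0.0, 0.706, 0.708, 0.001]
wrist_force: [2.8, 0.7, 1.2]
finger_gap: 0.0169
grip_force: 31.1
```

Contact is starting, so the stamp is almost home. One more millimetre, then release.

>>> carry_out(
  increments=[
    [[0,0,0.001,0,0,0],[0,0,0.002,0,0,0],[0,0,0.002,0,0,0]],
  ],
)

```text
clock: 15.35
tcp_pos: [0.4886, 0.0606, 0.0611]
orientation: [0.001, 0.706, 0.708, 0.001]
wrist_force: [1.4, 0.7, 8.9]
finger_gap: 0.0169
grip_force: 32.0
```

>>> carry_out(
  increments=[
    [[0,0,0,0,0,0],[0,0,0,0,0,0],[0,0,0,0,0,0],[0,0,0,0,0,0],[0,0,0,0,0,0]],
  ],
  jaw=0,
)

```text
clock: 15.98
tcp_pos: [0.4877, 0.0605, 0.06]
orientation: [-0.0, 0.706, 0.708, -0.0]
wrist_force: [-0.2, 0.8, -0.4]
finger_gap: 0.0851
grip_force: 0.0
```

>>> carry_out(
  increments=[
    [[0,0,-0.04,0,0,0],[0,0,-0.12,0,0,0],[0,0,-0.2,0,0,0],[0,0,-0.28,0,0,0],[0,0,-0.28,0,0,0]],
  ],
)

```text
clock: 16.6
tcp_pos: [0.4899, 0.0605, 0.2034]
orientation: [0.002, 0.706, 0.708, 0.002]
wrist_force: [0.1, -0.4, 0.7]
finger_gap: 0.0855
grip_force: 0.0
```

```bash
cat >> h.py <<'E'
def st(g,c='scene'):
    X,f=cloud(env.read_camera(c));p=X[near(X,g,.035,.03,.115)];zt=np.percentile(p[:,2],98)
    print(c,len(p),zt.round(4),minc(p[p[:,2]>zt-.006]))
E
python3 -c "
from h import *
mv(.6635,.0765,.2);st((.489,.06));st((.6635,.0765))"
```

```text
[0.031, 0.3472, 0.0092, 0.0011, 0.0, 0.0005]
scene 193 0.0814 (array([489.1,  59.1]), 8.3)
scene 528 0.0904 (array([663.7,  76.1]), 16.2)
```

>>> carry_out(
  increments=[
    [[0.01,0.11,0.009,0,0,0],[0.02,0.22,0.009,0,0,0],[0.031,0.32,0.009,0,0,0],[0.031,0.347,0.009,0,0,0],[0.031,0.347,0.009,0,0,0]],
  ],
)

```text
clock: 17.32
tcp_pos: [0.6609, 0.0765, 0.1925]
orientation: [-0.002, 0.706, 0.708, -0.001]
wrist_force: [-0.1, -0.2, -0.1]
finger_gap: 0.0852
grip_force: 0.0
```

>>> carry_out(
  increments=[
    [[0,0,0.06,0,0,0],[0,0,0.12,0,0,0],[0,0,0.14,0,0,0],[0,0,0.14,0,0,0],[0,0,0.14,0,0,0]],
  ],
)

```text
clock: 17.95
tcp_pos: [0.6617, 0.0766, 0.127]
orientation: [0.001, 0.706, 0.708, 0.001]
wrist_force: [-0.5, -0.6, 1.2]
finger_gap: 0.0856
grip_force: 0.0
```

```bash
python3 -c "
from h import *
mv(.6635,.0765,.067)"
```

```text
[-0.0001, 0.0033, 0.12, 0.0003, -0.0, 0.0005]
```

>>> carry_out(
  increments=[
    [[0,0.0035,0.05,0,0,0],[0,0.0035,0.1,0,0,0],[0,0.0035,0.12,0,0,0],[0,0.0035,0.12,0,0,0],[0,0.0035,0.12,0,0,0]],
  ],
)

```text
clock: 18.58
tcp_pos: [0.6639, 0.0766, 0.067]
orientation: [0.001, 0.706, 0.708, 0.001]
wrist_force: [-0.7, 0.6, 1.2]
finger_gap: 0.0854
grip_force: 0.0
```

>>> carry_out(
  increments=[
    [[0,0,0,0,0,0],[0,0,0,0,0,0],[0,0,0,0,0,0],[0,0,0,0,0,0],[0,0,0,0,0,0]],
  ],
  jaw=1,
  squeeze=35,
)

```text
clock: 19.2
tcp_pos: [0.6639, 0.0766, 0.0662]
orientation: [0.001, 0.706, 0.708, 0.001]
wrist_force: [4.2, -0.1, 2.7]
finger_gap: 0.0389
grip_force: 36.0
```

>>> carry_out(
  increments=[
    [[0,0,-0.02,0,0,0],[0,0,-0.06,0,0,0],[0,0,-0.14,0,0,0],[0,0,-0.22,0,0,0],[0,0,-0.22,0,0,0]],
  ],
)

```text
clock: 19.82
tcp_pos: [0.6644, 0.0766, 0.1798]
orientation: [0.002, 0.706, 0.708, 0.002]
wrist_force: [0.0, 0.6, -1.5]
finger_gap: 0.0396
grip_force: 35.9
```

```bash
python3 -c "
from h import *
mv(.5807,-.0976,.18)
base((.6635,.0765),.0255,('scene',))"
```

```text
[-0.3479, -0.1684, -0.0014, 0.0009, -0.0, 0.0005]
scene 153 [0.663  0.0774 0.0174] (array([663.7,  75.3]), 27.7) [0.6639 0.0759]
```

>>> carry_out(
  increments=[
    [[-0.09,-0.045,0,0,0,0],[-0.19,-0.095,0,0,0,0],[-0.29,-0.145,0,0,0,0],[-0.348,-0.168,0,0,0,0],[-0.348,-0.168,0,0,0,0]],
  ],
)

```text
clock: 20.5
tcp_pos: [0.5772, -0.0994, 0.1738]
orientation: [-0.002, 0.707, 0.707, -0.001]
wrist_force: [0.0, 0.3, -1.8]
finger_gap: 0.0392
grip_force: 35.9
```

>>> carry_out(
  increments=[
    [[0,0,0.06,0,0,0],[0,0,0.12,0,0,0],[0,0,0.16,0,0,0],[0,0,0.16,0,0,0],[0,0,0.16,0,0,0]],
  ],
)

```text
clock: 21.12
tcp_pos: [0.5796, -0.0971, 0.0957]
orientation: [-0.0, 0.706, 0.708, 0.0]
wrist_force: [0.7, -0.1, -1.6]
finger_gap: 0.0393
grip_force: 35.9
```

```bash
python3 -c "
from h import *
mv(.5807,-.0976,.067)"
```

```text
[-0.0011, 0.0021, 0.0574, -0.0, -0.0001, 0.0006]
```

>>> carry_out(
  increments=[
    [[0,0.0015,0.02,0,0,0],[0,0.0015,0.04,0,0,0],[0,0.0015,0.052,0,0,0],[0,0.0015,0.057,0,0,0],[0,0.0015,0.057,0,0,0]],
  ],
)

```text
clock: 21.75
tcp_pos: [0.5801, -0.0977, 0.0669]
orientation: [-0.0, 0.706, 0.708, -0.0]
wrist_force: [-0.4, -0.3, -1.4]
finger_gap: 0.0392
grip_force: 35.9
```

>>> carry_out(
  increments=[
    [[0,0,0.002,0,0,0],[0,0,0.004,0,0,0],[0,0,0.006,0,0,0],[0,0,0.008,0,0,0],[0,0,0.008,0,0,0]],
  ],
)

```text
clock: 22.38
tcp_pos: [0.5802, -0.0977, 0.063]
orientation: [-0.0, 0.706, 0.708, -0.0]
wrist_force: [1.1, 0.6, -1.3]
finger_gap: 0.0394
grip_force: 35.9
```

>>> carry_out(
  increments=[
    [[0,0,0.001,0,0,0],[0,0,0.002,0,0,0],[0,0,0.003,0,0,0],[0,0,0.003,0,0,0]],
  ],
)

```text
clock: 22.88
tcp_pos: [0.5803, -0.0977, 0.0618]
orientation: [0.0, 0.706, 0.708, 0.0]
wrist_force: [-0.1, -0.3, 0.1]
finger_gap: 0.0394
grip_force: 35.9
```

>>> carry_out(
  increments=[
    [[0,0,0.001,0,0,0],[0,0,0.0015,0,0,0],[0,0,0.0015,0,0,0]],
  ],
)

```text
clock: 23.25
tcp_pos: [0.5803, -0.0977, 0.0617]
orientation: [0.0, 0.706, 0.708, 0.0]
wrist_force: [-2.9, 1.3, 7.2]
finger_gap: 0.0395
grip_force: 35.9
```

>>> carry_out(
  increments=[
    [[0,0,0,0,0,0],[0,0,0,0,0,0],[0,0,0,0,0,0],[0,0,0,0,0,0],[0,0,0,0,0,0]],
  ],
  jaw=0,
)

```text
clock: 23.88
tcp_pos: [0.5802, -0.0977, 0.0607]
orientation: [-0.0, 0.706, 0.708, 0.0]
wrist_force: [0.0, 0.1, 0.2]
finger_gap: 0.0853
grip_force: 0.0
```

>>> carry_out(
  increments=[
    [[0,0,-0.04,0,0,0],[0,0,-0.12,0,0,0],[0,0,-0.2,0,0,0],[0,0,-0.28,0,0,0],[0,0,-0.28,0,0,0]],
  ],
)

```text
clock: 24.5
tcp_pos: [0.5824, -0.0983, 0.2048]
orientation: [0.003, 0.706, 0.708, 0.002]
wrist_force: [0.5, 0.8, -0.9]
finger_gap: 0.0855
grip_force: 0.0
```

```bash
python3 -c "
from h import *
mv(.471,-.1205,.2);st((.58,-.098));st((.471,-.12))"
```

```text
[-0.0436, -0.223, 0.0081, 0.0011, 0.0003, 0.0005]
scene 377 0.0859 (array([579.5, -98.5]), 16.9)
scene 485 0.1029 (array([ 471.3, -120.8]), 11.7)
```

>>> carry_out(
  increments=[
    [[-0.022,-0.11,0.008,0,0,0],[-0.044,-0.223,0.008,0,0,0],[-0.044,-0.223,0.008,0,0,0],[-0.044,-0.223,0.008,0,0,0],[-0.044,-0.223,0.008,0,0,0]],
  ],
)

```text
clock: 25.22
tcp_pos: [0.4699, -0.1201, 0.1966]
orientation: [0.0, 0.706, 0.708, 0.0]
wrist_force: [0.6, 0.0, -0.2]
finger_gap: 0.0855
grip_force: 0.0
```

>>> carry_out(
  increments=[
    [[0,0,0.06,0,0,0],[0,0,0.1,0,0,0],[0,0,0.12,0,0,0],[0,0,0.12,0,0,0],[0,0,0.12,0,0,0]],
  ],
)

```text
clock: 25.85
tcp_pos: [0.4696, -0.1202, 0.1375]
orientation: [0.001, 0.706, 0.708, 0.0]
wrist_force: [-0.6, -0.3, 0.4]
finger_gap: 0.0854
grip_force: 0.0
```

```bash
python3 -c "
from h import *
mv(.4713,-.1203,.0795)"
```

```text
[-0.0002, 0.0033, 0.116, 0.0002, 0.0001, 0.0005]
```

>>> carry_out(
  increments=[
    [[0,0.003,0.05,0,0,0],[0,0.003,0.1,0,0,0],[0,0.003,0.116,0,0,0],[0,0.003,0.116,0,0,0],[0,0.003,0.116,0,0,0]],
  ],
)

```text
clock: 26.48
tcp_pos: [0.4711, -0.1204, 0.0799]
orientation: [0.001, 0.706, 0.708, 0.0]
wrist_force: [0.2, -0.2, 0.2]
finger_gap: 0.0858
grip_force: 0.0
```

>>> carry_out(
  increments=[
    [[0,0,0,0,0,0],[0,0,0,0,0,0],[0,0,0,0,0,0],[0,0,0,0,0,0],[0,0,0,0,0,0]],
  ],
  jaw=1,
  squeeze=30,
)

```text
clock: 27.1
tcp_pos: [0.4704, -0.1201, 0.079]
orientation: [0.0, 0.706, 0.708, 0.0]
wrist_force: [-0.2, -0.5, 2.4]
finger_gap: 0.0261
grip_force: 31.4
```

>>> carry_out(
  increments=[
    [[0,0,-0.03,0,0,0],[0,0,-0.1,0,0,0],[0,0,-0.18,0,0,0],[0,0,-0.25,0,0,0],[0,0,-0.25,0,0,0]],
  ],
)

```text
clock: 27.72
tcp_pos: [0.4721, -0.1208, 0.2075]
orientation: [0.003, 0.706, 0.708, 0.001]
wrist_force: [-0.1, 0.0, -1.0]
finger_gap: 0.0263
grip_force: 31.3
```

```bash
python3 -c "
from h import *
mv(.6638,.076,.2)"
```

```text
[0.3924, 0.3845, 0.0162, 0.0009, 0.0004, 0.0005]
```

>>> carry_out(
  increments=[
    [[0.08,0.08,0.016,0,0,0],[0.16,0.157,0.016,0,0,0],[0.245,0.24,0.016,0,0,0],[0.325,0.32,0.016,0,0,0],[0.392,0.384,0.016,0,0,0]],
  ],
)

```text
clock: 28.35
tcp_pos: [0.6624, 0.0784, 0.1945]
orientation: [-0.001, 0.706, 0.708, -0.001]
wrist_force: [0.7, -0.4, -1.8]
finger_gap: 0.0261
grip_force: 31.2
```

>>> carry_out(
  increments=[
    [[0,0,0.06,0,0,0],[0,0,0.12,0,0,0],[0,0,0.18,0,0,0],[0,0,0.2,0,0,0],[0,0,0.2,0,0,0]],
  ],
)

```text
clock: 28.98
tcp_pos: [0.6609, 0.0765, 0.0949]
orientation: [-0.001, 0.706, 0.708, -0.001]
wrist_force: [1.5, 0.7, -1.2]
finger_gap: 0.0262
grip_force: 31.2
```

```bash
python3 -c "
from h import *
mv(.6638,.076,.067)"
```

```text
[-0.0011, 0.0058, 0.0558, -0.0004, -0.0, 0.0005]
```

>>> carry_out(
  increments=[
    [[0,0.003,0.01,0,0,0],[0,0.003,0.02,0,0,0],[0,0.003,0.02,0,0,0],[0,0.003,0.02,0,0,0]],
  ],
)

```text
clock: 29.48
tcp_pos: [0.6633, 0.0766, 0.0862]
orientation: [0.0, 0.706, 0.708, 0.0]
wrist_force: [-0.5, -0.3, -0.5]
finger_gap: 0.0266
grip_force: 31.2
```

```bash
python3 -c "
from h import *
mv(.6638,.076,.067)"
```

```text
[-0.0012, 0.0009, 0.0383, 0.0001, -0.0, 0.0005]
```

>>> carry_out(
  increments=[
    [[-0.001,0.001,0.012,0,0,0],[-0.001,0.001,0.024,0,0,0],[-0.001,0.001,0.034,0,0,0],[-0.001,0.001,0.038,0,0,0],[-0.001,0.001,0.038,0,0,0]],
  ],
)

```text
clock: 30.1
tcp_pos: [0.6636, 0.0761, 0.0666]
orientation: [-0.0, 0.706, 0.708, -0.0]
wrist_force: [-0.6, 0.4, -1.6]
finger_gap: 0.0263
grip_force: 31.2
```

>>> carry_out(
  increments=[
    [[0,0,0.002,0,0,0],[0,0,0.004,0,0,0],[0,0,0.006,0,0,0],[0,0,0.007,0,0,0],[0,0,0.007,0,0,0]],
  ],
)

```text
clock: 30.72
tcp_pos: [0.6637, 0.0761, 0.0633]
orientation: [-0.0, 0.706, 0.708, 0.0]
wrist_force: [0.3, 0.6, -1.4]
finger_gap: 0.0267
grip_force: 31.2
```

>>> carry_out(
  increments=[
    [[0,0,0.001,0,0,0],[0,0,0.002,0,0,0],[0,0,0.003,0,0,0],[0,0,0.003,0,0,0]],
  ],
)

```text
clock: 31.22
tcp_pos: [0.664, 0.0762, 0.0622]
orientation: [0.0, 0.706, 0.708, 0.0]
wrist_force: [-0.2, 1.1, 1.3]
finger_gap: 0.0262
grip_force: 31.6
```

>>> carry_out(
  increments=[
    [[0,0,0.001,0,0,0],[0,0,0.0015,0,0,0],[0,0,0.0015,0,0,0]],
  ],
)

```text
clock: 31.6
tcp_pos: [0.6641, 0.0762, 0.0621]
orientation: [0.0, 0.706, 0.708, 0.001]
wrist_force: [-1.8, 1.3, 5.2]
finger_gap: 0.0259
grip_force: 31.8
```

>>> carry_out(
  increments=[
    [[0,0,0,0,0,0],[0,0,0,0,0,0],[0,0,0,0,0,0],[0,0,0,0,0,0],[0,0,0,0,0,0]],
  ],
  jaw=0,
)

```text
clock: 32.22
tcp_pos: [0.6637, 0.076, 0.061]
orientation: [-0.0, 0.706, 0.708, -0.0]
wrist_force: [-0.2, 0.7, 0.9]
finger_gap: 0.0852
grip_force: 0.0
```

>>> carry_out(
  increments=[
    [[0,0,-0.04,0,0,0],[0,0,-0.12,0,0,0],[0,0,-0.2,0,0,0],[0,0,-0.28,0,0,0],[0,0,-0.28,0,0,0]],
  ],
)

```text
clock: 32.85
tcp_pos: [0.6659, 0.0761, 0.2056]
orientation: [0.003, 0.706, 0.708, 0.003]
wrist_force: [-0.3, -0.6, 0.4]
finger_gap: 0.0856
grip_force: 0.0
```

```bash
python3 -c "
from h import *
st((.58,-.098));st((.664,.076));st((.489,.06))
r=env.read_camera('scene');cv2.imwrite('pics/s2.png',r['frame'])"
```

```text
scene 376 0.086 (array([580. , -97.9]), 17.1)
scene 335 0.0867 (array([663.6,  74.2]), 12.4)
scene 193 0.0815 (array([488.7,  59.2]), 8.4)
```

View pics/s2.png

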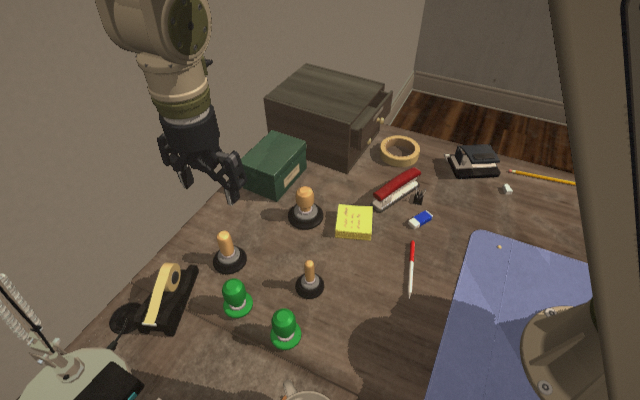

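All three stamps stand upright in their own bases: large at (305,205), medium at (228,250), small at (310,280). The handle tops are at home height and the gripper is clear.

```bash
python3 -c "
from h import *
print(env.hand_in())"
```

```text
the job is handed in; nothing more can be done
None
```

The job is handed in: all three stamps were upright, released and at home height in the bases of their own size when I last measured; the hand-in returned no verdict.

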